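Return the drip trays to their matching hobs

ROBOT

A 6-joint arm with a two-finger parallel gripper is mounted at the origin on the work surface. World frame = base frame: x ahead of the robot, y to its left, z up, the work surface at z = 0. Lengths are in m, angles in rad, forces in N, time in s.
With the tool pointing down it reaches from about 0.35 to 0.925 m from the base axis. Payload 6.4 kg.
Tool frame: the origin (TCP) lies between the finger pads; the fingertips stand 25 mm ahead of it and the grasp point (between the pads) lies 6 mm ahead of it; z points along the fingers, y is the direction in which the jaws open and shut (so a half turn about z gives the same grasp; the last joint's range is limited). The gripper opens to 85 mm and grips with 20 to 120 N. Pads are 22 mm wide; open, the fingers measure 114 mm over their backs; the gripper's body (76 mm by 85 mm) begins 54 mm behind the grasp point. The pads swing forward as they close: fully open they stand 13 mm farther back than shut.
Start: joints at [-1.409, 0.245, 1.558, -0, 1.339, -0.174], TCP at [0.214, -0.614, 0.256] pointing down, gripper open.
Joint ranges: [-3.13, 3.13], [-1.02, 2.26], [0.13, 2.54], [-0.95, 4.09], [0.21, 2.88], [-2.74, 2.74]. Speed limits (rad/s): [2.57, 2.57, 3.14, 3.14, 3.14, 3.14].

INTERFACE

Orientations are given as a unit quaternion [x, y, z, w].
In Python, from cell import arm, cams gives the robot as it stands. The module is installed in compiled form; this text tells all that it offers.
- The arm moves only by the tool move_arm, never from a script. Its argument "motion" is one flat list of numbers, 7 for each row, row after row: the shift along the tool's x, y, z in cm, then the turn, a rotation vector about the tool's x, y, z in rad, then the closure, from -1 (fully open) to 1 (shut). A call has exactly 8 rows; each row is the pose to reach, as a shift and turn from the pose measured when the call began, along the tool's axes at that moment; what a row does not reach only later rows make up. A row lasts 1/10 s, in which the tool goes at most 50 mm and 8.59 degrees, less where a joint would pass 70% of its speed; a pose out of reach is approached as far as the arm can. A call with a gripper value outside its range is refused whole. The fingers move at their own pace and stop on an object; "grip_force" is the grip in N (left out, the last holds). Time passes only in rows, so rows that repeat a pose let the fingers close, or fill a call up. It gives the time, the measured TCP pose, the force and the opening at its end, in the units of the state.
- arm.state(): the state, without advancing time (a new reading comes with each control period).
- cams.get_image(name): name is "scene" or "top" or "wrist"; returns the picture (400x640x3 uint8, blue, green, red); there is no depth.
- cams.camera_model(name): a dict with "K" (3x3 intrinsics, pixels), "rvec" (rotation vector, rad) and "tvec" (3), from world to camera coordinates, as OpenCV has them; the wrist camera has in their place "hand_eye" (4x4, takes a point from camera to tool coordinates, whose origin is the TCP and whose axes are the flange's). Camera axes: x right, y down, z forward; pixel columns grow to the right and rows downward; lengths in m; the calibration is good to about 2 mm. A picture is of the moment at which its call begins: read the wrist's pose just before it. camera_model takes no time and is no camera call.
- arm.close_job(): hands the job in, once; it reports no verdict.
The state is a dict: "time_s": time; "joint_positions": joint angles; "joint_velocities": joint speeds; "tau": joint torques, N m; "tool_pos": TCP position; "tool_rot": TCP orientation; "ft_force": force on the tool from outside, world axes, zero at the start; "wrist_torque": the same for the moment, N m; "grip_width": opening from 0.0 (shut) to 1.0 (fully open).
Only numpy, scipy, OpenCV 4.12 (cv2) and the standard library are available. Lean on these libraries where they do the work, as an engineer would, in place of code of your own. Each camera call takes 0.05 s, during which the arm holds its last target. There are 200 camera calls.

TASK

The two drip trays have been left lying in the middle of the counter after washing: slide each one along the counter, without lifting it off, into the bay under the hob of its own colour, and press it in past the spring catch until it meets the back stop and stays latched there. The stops are set at different depths that cannot be seen, so feel for them and do not ram them, and leave the bottle, bowl and jar where they are.

Things in the scene. Friction and masses are not known exactly. Their poses are not given: they have to be found in the camera images.
- red_tray: Red enamel drip tray, an open shallow box 130 long (its x axis) x 100 wide (y) x 30 high, walls and floor 5 thick (inside 120 x 90), both ends alike, about 0.5 kg, lying flat on the counter. Origin: centre of its underside; z up.
- red_hob: Red single-burner gas hob, 200 x 200, 54 high, black grate to 65, heavy and fixed. Origin: centre of its underside; own +x points from its front face into its tray bay, z up. The bay's open mouth is in the -x face (towards the middle of the counter); its floor is the counter. Home, 15 to 60 mm of the tray stand out. On the left (+y) side.
- red_mouth (a point): Counter-level middle of the red hob's bay mouth, in the plane of its front face; axes as the hob's (x into the bay). Bay: 106 wide, 40 high. Steel guides 26 high flare from 106 to about 126 wide over the 18 mm in front of the face.
- red_buffer (a joint): Compression of the red hob's sprung rubber buffer, m: 0 untouched, 0.003 to 0.005 with the tray latched home. It stands 5 mm proud of the rigid stop (1-2 N). The stop's setting is unseen: 70 to 115 mm inside the face, to be felt. From 22 to 9 mm short of the stop a spring roller under the bay's roof resists the tray (pushing takes up to about 15 N), then drops behind its wall and holds it.
- blue_tray: Blue enamel drip tray, an open shallow box 130 long (its x axis) x 100 wide (y) x 30 high, walls and floor 5 thick (inside 120 x 90), both ends alike, about 0.5 kg, lying flat on the counter. Origin: centre of its underside; z up.
- blue_hob: Blue single-burner gas hob, 200 x 200, 54 high, black grate to 65, heavy and fixed. Origin: centre of its underside; own +x points from its front face into its tray bay, z up. The bay's open mouth is in the -x face (towards the middle of the counter); its floor is the counter. Home, 15 to 60 mm of the tray stand out. On the right (-y) side.
- blue_mouth (a point): Counter-level middle of the blue hob's bay mouth, in the plane of its front face; axes as the hob's (x into the bay). Bay: 106 wide, 40 high. Steel guides 26 high flare from 106 to about 126 wide over the 18 mm in front of the face.
- blue_buffer (a joint): Compression of the blue hob's sprung rubber buffer, m: 0 untouched, 0.003 to 0.005 with the tray latched home. It stands 5 mm proud of the rigid stop (1-2 N). The stop's setting is unseen: 70 to 115 mm inside the face, to be felt. From 22 to 9 mm short of the stop a spring roller under the bay's roof resists the tray (pushing takes up to about 15 N), then drops behind its wall and holds it.
- oil_bottle: Bystander: green glass oil bottle, 60 diameter, 170 high, standing. Origin: centre of its underside.
- bowl: Bystander: steel bowl, 120 across the rim, 50 high. Origin: centre of its underside.
- spice_jar: Bystander: spice jar with a yellow cap, 48 diameter, 75 high, standing. Origin: centre of its underside.

How it is judged:
By the outcome, as a careful person would: the job done as asked, in the order asked, and still so for the second after the job is handed in, with the robot touching nothing.
It also fails if it takes over 72 s, if anything falls off the work surface, if the arm or the gripper's body presses on something with over 40 N, if the wrist force passes 120 N, or if a joint passes its speed limit or range.

## Working session

There is one attempt and no reset: what is moved stays moved. The work goes in short steps, Python scripts to look and compute and a tool call to move; the robot and the scene stay as the last step left them, time stands still between calls to the robot, and variables do not carry over. Pictures are saved under pics/ and viewed, about 8 in all and at most 12, crops included, and the job is handed in when it is done.

Besides the shell and the picture viewer there is one more tool, called after "Call:" as a command line: name --argument value ..., lists and objects as JSON in quotes. move_arm: Moves the arm, as the interface text tells. Its arguments: {"type":"object","properties":{"motion":{"type":"array","items":{"type":"number"}},"grip_force":{"type":"number"}},"required":["motion"]}

```bash
mkdir -p pics; ls
python3 - <<'E'
from cell import arm,cams
import cv2
s=arm.state();print({k:s[k] for k in('time_s','tool_pos','tool_rot','ft_force','grip_width')})
for n in('top','scene'):
    cv2.imwrite(f'pics/{n}1.png',cams.get_image(n));print(n,cams.camera_model(n))
print(cams.camera_model('wrist'))
E
```

```text
pics
{'time_s': 0.0, 'tool_pos': array([ 0.2141027 , -0.61317798,  0.25518057]), 'tool_rot': array([ 9.85938141e-01,  1.67107897e-01, -5.00993423e-06, -9.65656806e-04]), 'ft_force': array([-0.00605337, -0.35296633, -0.80984635]), 'grip_width': 1.0007692369896302}
top {'K': array([[501.06102696,   0.        , 310.96884681],
       [  0.        , 501.06102696, 192.01561489],
       [  0.        ,   0.        ,   1.        ]]), 'rvec': array([ 2.13958599, -2.10848942,  0.19372268]), 'tvec': array([0.0098543 , 0.6050872 , 1.29972922])}
scene {'K': array([[386.38858475,   0.        , 317.25988323],
       [  0.        , 386.38858475, 200.05392383],
       [  0.        ,   0.        ,   1.        ]]), 'rvec': array([ 0.89352104,  2.43913423, -1.12497616]), 'tvec': array([ 0.46856257, -0.2257329 ,  1.45871106])}
{'K': array([[290.96789556,   0.        , 318.80894609],
       [  0.        , 290.96789556, 205.88630846],
       [  0.        ,   0.        ,   1.        ]]), 'hand_eye': array([[-1.77652940e-03, -9.58854810e-01, -2.83891347e-01,
         7.11577601e-02],
       [ 9.99998137e-01, -1.48914998e-03, -1.22810180e-03,
        -3.75488233e-04],
       [ 7.54814524e-04, -2.83893000e-01,  9.58855669e-01,
        -1.16084694e-01],
       [ 0.00000000e+00,  0.00000000e+00,  0.00000000e+00,
         1.00000000e+00]])}
```

View pics/top1.png

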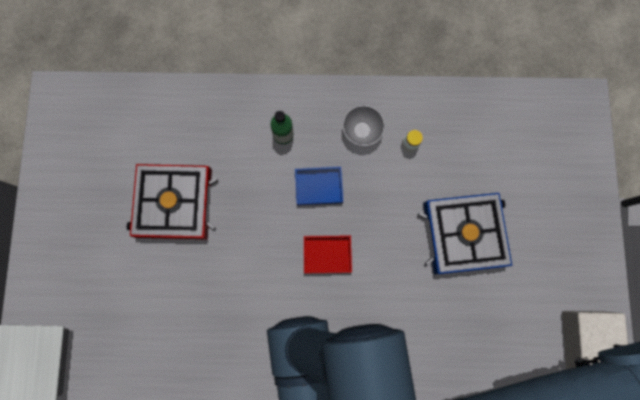

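View pics/scene1.png

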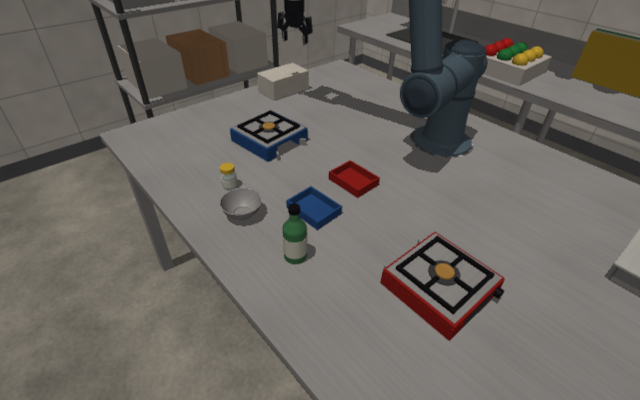

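The top view shows the red tray at (327,255), the blue tray at (319,187), the red hob at (170,201) and the blue hob at (468,233), with guides on their inner faces. The bottle is at (282,130), the bowl at (363,127) and the jar at (413,140). The scene view agrees. Next I'll measure.

```bash
cat > h.py <<'E'
import numpy as np,cv2
from scipy.spatial.transform import Rotation as R
from cell import arm,cams
def ext(n,st=None):
    m=cams.camera_model(n)
    if n=='wrist':
        T=np.eye(4);T[:3,:3]=R.from_quat(st['tool_rot']).as_matrix();T[:3,3]=st['tool_pos']
        W=np.linalg.inv(T@m['hand_eye']);return m['K'],W[:3,:3],W[:3,3]
    return m['K'],cv2.Rodrigues(m['rvec'])[0],m['tvec']
def ray(E,uv):
    K,Rm,t=E;d=Rm.T@np.linalg.inv(K)@np.array([uv[0],uv[1],1.]);return -Rm.T@t,d
def at(E,uv,z):
    o,d=ray(E,uv);return (o+d*(z-o[2])/d[2])
def tri(E1,a,E2,b):
    o,d=ray(E1,a);p,e=ray(E2,b);s=np.linalg.lstsq(np.c_[d,-e],p-o,rcond=None)[0]
    A=o+d*s[0];B=p+e*s[1];return (A+B)/2,np.linalg.norm(A-B)
def blobs(im,col,amin=150):
    h=cv2.cvtColor(im,cv2.COLOR_BGR2HSV)
    if col=='blue': m=cv2.inRange(h,(100,110,40),(130,255,255))
    else: m=cv2.inRange(h,(0,130,50),(8,255,255))|cv2.inRange(h,(172,130,50),(180,255,255))
    c=cv2.findContours(m,cv2.RETR_EXTERNAL,cv2.CHAIN_APPROX_NONE)[0]
    return sorted([x for x in c if cv2.contourArea(cv2.convexHull(x))>amin],key=lambda x:-cv2.contourArea(cv2.convexHull(x)))
E
python3 - <<'E'
from h import *
Et,Es=ext('top'),ext('scene');np.set_printoptions(precision=4,suppress=True)
t=cv2.imread('pics/top1.png');s=cv2.imread('pics/scene1.png')
for col in('red','blue'):
    for n,E,im in(('top',Et,t),('scene',Es,s)):
        for c in blobs(im,col):
            r=cv2.boxPoints(cv2.minAreaRect(c))
            print(col,n,cv2.contourArea(c),np.mean(r,0))
            if n=='top':
                for z in(.03,.054):
                    P=np.array([at(E,u,z)[:2] for u in r]);print(z,P.ravel(),P.mean(0),np.linalg.norm(P[1]-P[0]),np.linalg.norm(P[2]-P[1]))
# bystanders at z=0 and guides
for n,u in dict(bottle=(282,140),bowl=(363,127),jar=(411,148),rg1=(216,182),rg2=(213,228),bg1=(420,216),bg2=(428,263)).items(): print(n,at(Et,u,.0)[:2])
E
```

```text
red top 232.5 [186.2652 219.4396]
0.03 [0.4853 0.5071 0.6808 0.3105 0.5723 0.2075 0.3822 0.404 ] [0.5302 0.3573] 0.27727822079626036 0.14960349718099247
0.054 [0.4831 0.4984 0.6751 0.3052 0.5685 0.2041 0.3818 0.3971] [0.5271 0.3512] 0.27237963113559244 0.14696049787731086
red top 1675.5 [327.5 254.5]
0.03 [ 0.488   0.0359  0.4899 -0.0916  0.3907 -0.0916  0.3889  0.0342] [ 0.4394 -0.0283] 0.1275255646600582 0.09914377623250455
0.054 [ 0.4857  0.0355  0.4875 -0.0897  0.3901 -0.0897  0.3883  0.0339] [ 0.4379 -0.0275] 0.1252726094487882 0.09739223341108327
red scene 1592.0 [440.4886 279.201 ]
red scene 1029.0 [353.0887 178.1992]
red scene 238.5 [498.2  45.9]
blue top 182.5 [449.2903 251.7155]
0.03 [ 0.4877 -0.2097  0.5941 -0.3037  0.4153 -0.5021  0.3139 -0.4076] [ 0.4528 -0.3558] 0.14194754100552606 0.26701438322345145
0.054 [ 0.4854 -0.2058  0.5899 -0.2981  0.4143 -0.493   0.3147 -0.4002] [ 0.4511 -0.3493] 0.1394397971418714 0.26229712164714786
blue top 1560.0 [318.6409 185.818 ]
0.03 [ 0.6741  0.065   0.6825 -0.0631  0.5813 -0.0685  0.5731  0.058 ] [ 0.6278 -0.0022] 0.12842201371709025 0.10135607947101004
0.054 [ 0.6685  0.0641  0.6768 -0.0618  0.5774 -0.067   0.5692  0.0572] [ 0.623  -0.0019] 0.12615322121405792 0.09956545256379483
blue scene 670.0 [268.5 144. ]
blue scene 1190.5 [313.5415 206.4411]
bottle [0.7661 0.1044]
bowl [ 0.8084 -0.1285]
jar [ 0.7477 -0.2658]
rg1 [0.6402 0.288 ]
rg2 [0.5095 0.2899]
bg1 [ 0.5516 -0.2866]
bg2 [ 0.4217 -0.3053]
```

Call:
move_arm --motion '[4, -3, 0, 0, 0, 0.04, -1, 8.5, -6.5, 0, 0, 0, 0.09, -1, 13, -10, 0, 0, 0, 0.14, -1, 17, -13.5, 0, 0, 0, 0.19, -1, 21.5, -17, 0, 0, 0, 0.24, -1, 26, -20, 0, 0, 0, 0.28, -1, 30, -23, 0, 0, 0, 0.336, -1, 33, -25.5, 0, 0, 0, 0.336, -1]'

```text
time_s: 0.9
tool_pos: [0.4329, -0.2766, 0.2556]
tool_rot: [1.0, -0.001, -0.0, -0.001]
ft_force: [0.8, -0.0, 0.7]
grip_width: 1.003
```

Run:
```python
from h import *
import pickle
s=arm.state();im=cams.get_image('wrist');cv2.imwrite('pics/w1.png',im);pickle.dump(s,open('w1.pkl','wb'))
print(s['time_s'],s['tool_pos'],s['tool_rot'],s['ft_force'],s['joint_velocities'])
```

```text
0.9 [ 0.43289827 -0.27657282  0.25556065] [ 9.99999300e-01 -6.81021237e-04 -1.81042964e-04 -9.50800532e-04] [ 0.76495744 -0.01027914  0.68134771] [ 0.95847787 -0.06188826  0.05409337  0.00339069  0.00153051  0.9167958 ]
```

View pics/w1.png

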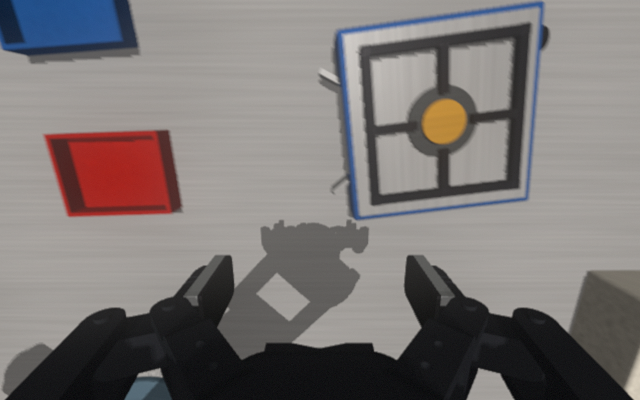

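The view shows the red tray at the left (rim corners about (46,136), (168,131), (180,212), (68,215)). The blue hob's front edge runs from (340,33) to (357,217), with guide tips at (320,73) and (333,190).

Run:
```python
from h import *
import pickle
np.set_printoptions(precision=4,suppress=True)
s=pickle.load(open('w1.pkl','rb'));E=ext('wrist',s);Et=ext('top')
c=np.array([at(E,u,.054)[:2] for u in((340,33),(357,217),(527,198),(543,4))]);print(c,[np.linalg.norm(c[i]-c[i-1]) for i in range(4)])
f=c[0]-c[1];print('front mid',(c[0]+c[1])/2,'front dir',f,'yaw of inward',np.degrees(np.arctan2(-f[0],f[1])))
c=np.array([at(E,u,.03)[:2] for u in((46,136),(168,131),(180,212),(68,215))]);print('tray',c,c.mean(0))
im=cv2.imread('pics/w1.png');b=blobs(im,'red',1000)
for x in b: print(cv2.boundingRect(x), at(E,np.mean(cv2.boxPoints(cv2.minAreaRect(x)),0),.03))
for u,v in(((425,202),(340,33)),((434,275),(357,217)),((512,265),(527,198)),((500,194),(543,4)),((304,236),(168,131)) if 0 else ((352,236),(168,131)),((352,274),(180,212)),((304,274),(68,215)),((304,236),(46,136))): print(u,*tri(Et,u,E,v))
for u in ((320,73),(333,190)): print('guide',at(E,u,.026)[:2])
```

```text
[[ 0.5843 -0.2968]
 [ 0.3963 -0.3197]
 [ 0.4185 -0.5105]
 [ 0.6078 -0.4877]] [np.float64(0.19233933551539592), np.float64(0.18932203027081035), np.float64(0.19210422670895827), np.float64(0.19065369173095062)]
front mid [ 0.4903 -0.3083] front dir [0.1879 0.0229] yaw of inward -83.061915543031
tray [[ 0.4869  0.0367]
 [ 0.4921 -0.1041]
 [ 0.3952 -0.1044]
 [ 0.3916  0.0351]] [ 0.4415 -0.0342]
(45, 131, 127, 85) [ 0.4435 -0.0256  0.03  ]
(425, 202) [ 0.5898 -0.2976  0.0232] 0.004976251514805593
(434, 275) [ 0.3877 -0.3195  0.0238] 0.008893610465535362
(512, 265) [ 0.417  -0.5165  0.0467] 0.001486708305254942
(500, 194) [ 0.6111 -0.4975  0.0401] 0.002794787133535355
(352, 236) [ 0.4915 -0.0957  0.0132] 9.301769894293195e-05
(352, 274) [ 0.389  -0.0955  0.0119] 0.0010095625503482575
(304, 274) [0.3888 0.0352 0.0288] 0.005353131042417448
(304, 236) [0.4875 0.0358 0.031 ] 0.000939685295088498
guide [ 0.5527 -0.2774]
guide [ 0.4216 -0.293 ]
```

Call:
move_arm --motion '[0.2, -4, 2, 0, 0, 0, -1, 0.4, -8, 5, 0, 0, 0, -1, 0.6, -12, 8, 0, 0, 0, -1, 0.8, -15.5, 11, 0, 0, 0, -1, 0.8, -18, 13.5, 0, 0, 0, -1, 0.8, -18.7, 14.5, 0, 0, 0, -1, 0.8, -18.7, 14.5, 0, 0, 0, -1, 0.8, -18.7, 14.5, 0, 0, 0, -1]'

```text
time_s: 1.75
tool_pos: [0.4438, -0.0841, 0.1126]
tool_rot: [1.0, 0.003, 0.002, -0.002]
ft_force: [0.7, -0.5, 0.5]
grip_width: 1.002
```

Run:
```python
from h import *
import pickle
np.set_printoptions(precision=4,suppress=True)
s=arm.state();im=cams.get_image('wrist');cv2.imwrite('pics/w2.png',im);pickle.dump(s,open('w2.pkl','wb'))
print(s['time_s'],s['tool_pos'],s['tool_rot'],s['ft_force'],s['joint_velocities'])
```

```text
1.75 [ 0.4438 -0.0841  0.1126] [ 1.      0.0025  0.0015 -0.0025] [ 0.6818 -0.4848  0.4552] [-0.0146 -0.0117 -0.018   0.0011 -0.0022  0.0035]
```

View pics/w2.png

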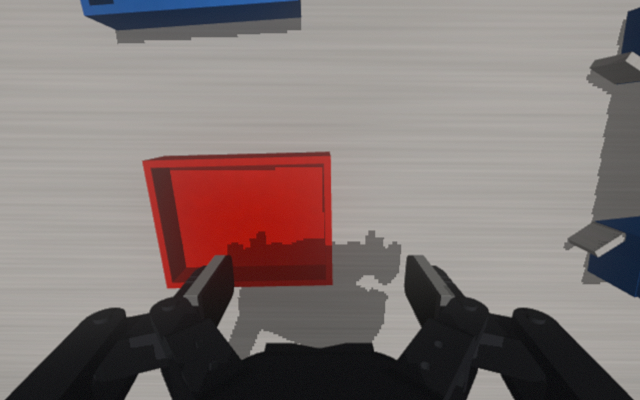

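The red rim's right outer edge runs from (330,153) to (332,284), and its left edge from (144,161) to (169,287). The blue hob's guides are at the right, at (615,70) and (597,238).

Run:
```python
from h import *
import pickle
np.set_printoptions(precision=4,suppress=True)
s=pickle.load(open('w2.pkl','rb'));E=ext('wrist',s)
s1=pickle.load(open('w1.pkl','rb'));E1=ext('wrist',s1)
c=np.array([at(E,u,.03)[:2] for u in((144,161),(330,153),(332,284),(169,287))]);print(c,c.mean(0))
print(tri(E,(144,161),E1,(46,136)),tri(E,(169,287),E1,(68,215)))
for u in((589,70),(570,241),(625,226),(625,60)): print(at(E,u,.026)[:2])
```

```text
[[ 0.4876  0.0362]
 [ 0.4935 -0.0909]
 [ 0.3934 -0.0938]
 [ 0.3899  0.033 ]] [ 0.4411 -0.0289]
(array([0.4873, 0.0362, 0.0303]), np.float64(0.0007576213631772218)) (array([0.3937, 0.0293, 0.0363]), np.float64(0.00014189946745547948))
[ 0.546 -0.255]
[ 0.4286 -0.2718]
[ 0.4407 -0.3092]
[ 0.5518 -0.2761]
```

Call:
move_arm --motion '[0, 0.4, 2.5, 0, 0, -0.03, -1, -0.1, 0.74, 5, 0, 0, -0.03, -1, -0.1, 0.74, 7, 0, 0, -0.03, -1, -0.1, 0.74, 7.66, 0, 0, -0.03, -1, -0.1, 0.74, 7.66, 0, 0, -0.03, 0, -0.1, 0.74, 7.66, 0, 0, -0.03, 1, -0.1, 0.74, 7.66, 0, 0, -0.03, 1, -0.1, 0.74, 7.66, 0, 0, -0.03, 1]' --grip_force 50

```text
time_s: 2.6
tool_pos: [0.4443, -0.0919, 0.0374]
tool_rot: [1.0, 0.017, 0.003, -0.002]
ft_force: [0.5, -0.1, -0.1]
grip_width: 0.334
```

Call:
move_arm --motion '[0, 0, 0, 0, 0, 0, 1, 0, 0, 0, 0, 0, 0, 1, 0, 0, 0, 0, 0, 0, 1, 0, -1, 0, 0, 0, 0, 1, 0, -3.5, 0, 0, 0, 0, 1, 0, -6.5, 0, 0, 0, 0, 1, 0, -9.5, 0, 0, 0, 0, 1, 0, -11, 0, 0, 0, 0, 1]'

```text
time_s: 3.4
tool_pos: [0.4407, 0.0193, 0.0382]
tool_rot: [1.0, 0.018, 0.004, -0.001]
ft_force: [-0.3, -4.7, 1.9]
grip_width: 0.046
```

Run:
```python
from h import *
import pickle
np.set_printoptions(precision=4,suppress=True)
s=arm.state();im=cams.get_image('wrist');cv2.imwrite('pics/w3.png',im);pickle.dump(s,open('w3.pkl','wb'))
print(s['time_s'],s['tool_pos'],s['tool_rot'],s['ft_force'],s['grip_width'])
```

```text
3.4 [0.4407 0.0193 0.0382] [ 0.9998  0.0185  0.0037 -0.0008] [-0.2584 -4.6994  1.8676] 0.04638649237388503
```

View pics/w3.png

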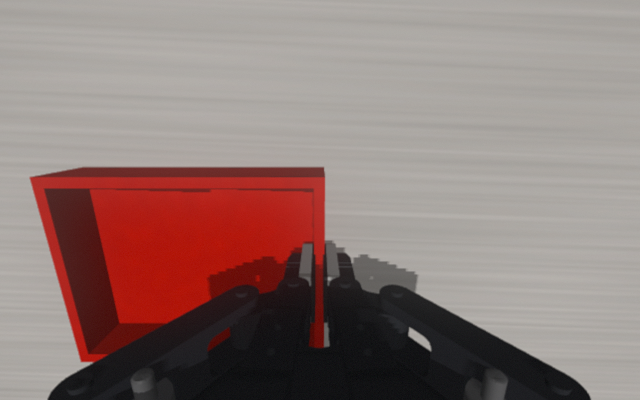

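The wall is gripped (4 mm opening) and the tray sits square to the tool. The rim's right edge is at column 320. Next I'll measure the red hob.

Run:
```python
import cv2,numpy as np
t=cv2.imread('pics/top1.png')[150:255,115:230];s=cv2.imread('pics/scene1.png')[225:340,375:510]
f=lambda i:cv2.resize(i,(400,400*i.shape[0]//i.shape[1]),interpolation=cv2.INTER_CUBIC)
a,b=f(t),f(s);h=max(a.shape[0],b.shape[0]);o=np.zeros((h,800,3),np.uint8);o[:a.shape[0],:400]=a;o[:b.shape[0],400:]=b
cv2.imwrite('pics/hob.png',o);print(400/115,400/135)
```

```text
3.4782608695652173 2.962962962962963
```

View pics/hob.png

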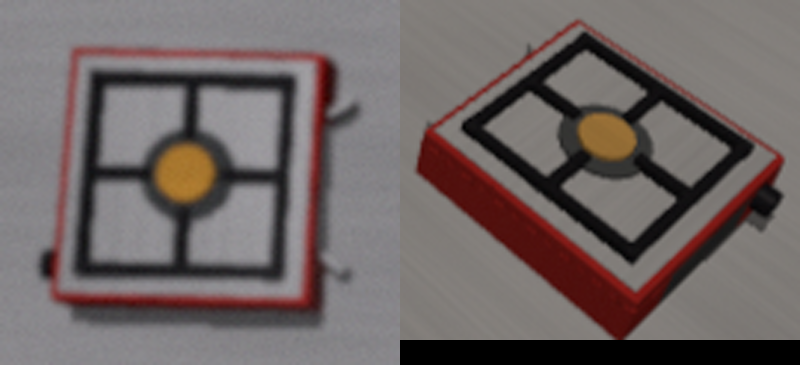

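The crop shows the red hob's top corners clearly. In the top view (crop pixels) they are (75,49), (319,57), (307,304), (56,297). In the scene view they are (237,300), (30,130), (177,22), (380,157).

Run:
```python
from h import *
np.set_printoptions(precision=4,suppress=True)
Et,Es=ext('top'),ext('scene')
T=np.array([(75,49),(319,57),(307,304),(56,297)])/3.478+(115-.35,150-.35)
S=np.array([(237,300),(30,130),(177,22),(380,157)])/2.963+(375-.35,225-.35)
for z in(.054,):
    c=np.array([at(Et,u,z)[:2] for u in T]);d=np.array([at(Es,u,z)[:2] for u in S]);print(c,'\n',d)
    for q in(c,d):
        f=q[1]-q[2]+q[0]-q[3]; print('ctr',q.mean(0),'frontmid',(q[1]+q[2])/2,'inward yaw',np.degrees(np.arctan2(f[0],-f[1])))
for u,v in zip(T,S): print(tri(Et,u,Es,v))
for u in((355,107),(347,275)): print('guide',at(Et,np.array(u)/3.478+(114.65,149.65),.026)[:2])
```

```text
[[0.677  0.4984]
 [0.6733 0.3059]
 [0.4789 0.3048]
 [0.4815 0.4976]] 
 [[0.6774 0.4995]
 [0.6738 0.3055]
 [0.4827 0.3068]
 [0.4837 0.4992]]
ctr [0.5777 0.4017] frontmid [0.5761 0.3054] inward yaw 90.2736209420104
ctr [0.5794 0.4027] frontmid [0.5782 0.3062] inward yaw 89.83443054950753
(array([0.677 , 0.499 , 0.0532]), np.float64(0.000729057459607222))
(array([0.6735, 0.3057, 0.0539]), np.float64(0.0006178866508003245))
(array([0.4793, 0.3054, 0.0507]), np.float64(0.0003220341962853083))
(array([0.4816, 0.4986, 0.0517]), np.float64(0.00038328617952466894))
guide [0.6394 0.2811]
guide [0.5047 0.2808]
```

Call:
move_arm --motion '[0.1, -2.5, 0, 0, 0, 0, 1, 0.2, -5, 0, 0, 0, 0, 1, 1.5, -7.2, 0, 0, 0, 0.01, 1, 4.5, -8.9, 0, 0, 0, 0.02, 1, 8, -10.5, 0, 0, 0, 0.03, 1, 11.5, -12, 0, 0, 0, 0.037, 1, 14.1, -12.5, 0, 0, 0, 0.037, 1, 14.1, -12.5, 0, 0, 0, 0.037, 1]'

```text
time_s: 4.25
tool_pos: [0.579, 0.1514, 0.0392]
tool_rot: [1.0, 0.0, 0.004, -0.002]
ft_force: [0.8, 0.3, -3.3]
grip_width: 0.04
```

Run:
```python
from h import *
import pickle
np.set_printoptions(precision=4,suppress=True)
s=arm.state();im=cams.get_image('wrist');cv2.imwrite('pics/w4.png',im);pickle.dump(s,open('w4.pkl','wb'))
cv2.imwrite('pics/top4.png',cams.get_image('top'))
print(s['time_s'],s['tool_pos'],s['tool_rot'],s['ft_force'],s['grip_width'])
```

```text
4.25 [0.579  0.1514 0.0392] [ 1.      0.0001  0.0045 -0.0021] [ 0.7585  0.3211 -3.3094] 0.039991029867337255
```

View pics/w4.png

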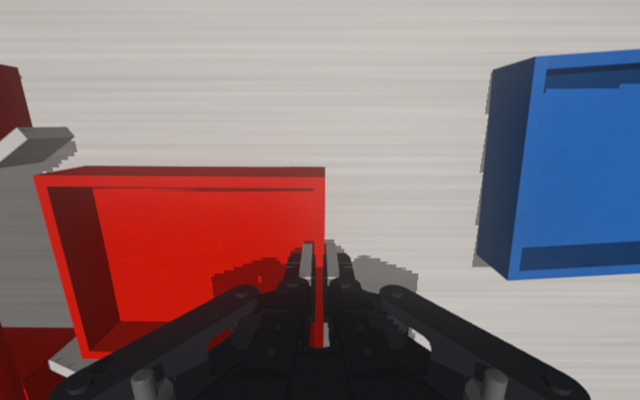

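The tray front's left rim corner is at (38,176). The upper guide tip is at (74,134), and the lower guide is just visible at (50,362), so the tray is between the guides.

Run:
```python
from h import *
import pickle
np.set_printoptions(precision=4,suppress=True)
s=pickle.load(open('w4.pkl','rb'));E=ext('wrist',s);Et=ext('top')
for n,u,z in(('Uguide tip',(74,134),.026),('Uguide root',(3,165),.026),('Lguide',(50,362),.026),('Ltip?',(83,375),.026),('tray UL',(38,176),.031),('tray UR',(324,168),.031),('tray LL',(83,360),.031)): print(n,at(E,u,z)[:2])
t=cv2.imread('pics/top4.png')
for c in blobs(t,'red'):
    r=cv2.boxPoints(cv2.minAreaRect(c));P=np.array([at(Et,u,.03)[:2] for u in r]);print(P.ravel(),P.mean(0))
c=t[165:245,195:300];cv2.imwrite('pics/t4c.png',cv2.resize(c,None,fx=7,fy=7,interpolation=cv2.INTER_CUBIC))
```

```text
Uguide tip [0.6444 0.2582]
Uguide root [0.6309 0.2933]
Lguide [0.5222 0.3001]
Ltip? [0.5133 0.2838]
tray UL [0.6268 0.274 ]
tray UR [0.6302 0.1493]
tray LL [0.5284 0.2765]
[0.4853 0.5071 0.6808 0.3105 0.5736 0.2088 0.3835 0.4052] [0.5308 0.3579]
[0.5257 0.2773 0.6234 0.2775 0.6229 0.2607 0.5252 0.2608] [0.5743 0.2691]
```

View pics/t4c.png

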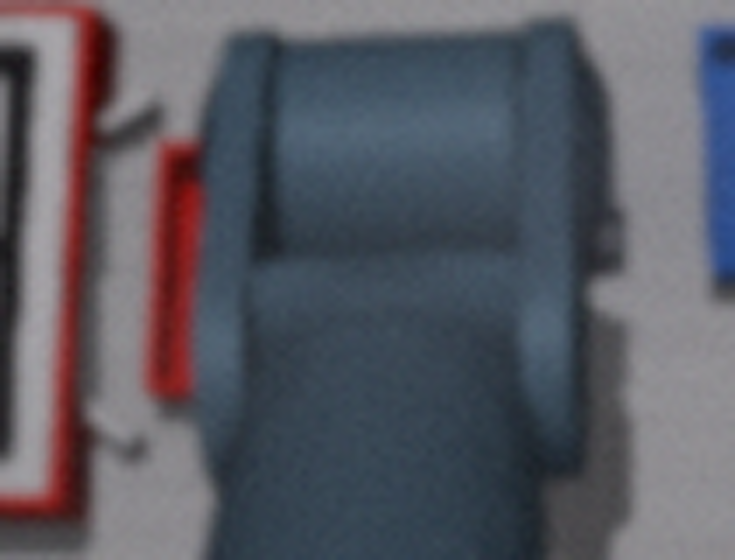

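The top-view crop shows the tray front centred at row 271 between guide roots centred at about 273, so it is aligned to about 1 mm. I'll go in and drop slightly to undo the upward drift.

Call:
move_arm --motion '[-0.1, 0, 0.2, 0, 0, 0, 1, -0.1, -0.5, 0.25, 0, 0, 0, 1, -0.1, -1.5, 0.25, 0, 0, 0, 1, -0.1, -2.3, 0.25, 0, 0, 0, 1, -0.1, -3.1, 0.25, 0, 0, 0, 1, -0.1, -3.9, 0.25, 0, 0, 0, 1, -0.1, -4.7, 0.25, 0, 0, 0, 1, -0.1, -5.2, 0.25, 0, 0, 0, 1]'

```text
time_s: 5.15
tool_pos: [0.576, 0.2008, 0.0382]
tool_rot: [1.0, 0.0, 0.004, -0.0]
ft_force: [-0.1, -10.3, 8.8]
grip_width: 0.045
```

Call:
move_arm --motion '[0, -0.3, 0, 0, 0, 0, 1, 0, -0.7, 0, 0, 0, 0, 1, 0, -1.2, 0, 0, 0, 0, 1, 0, -1.6, 0, 0, 0, 0, 1, 0, -1.6, 0, 0, 0, 0, 1, 0, -1.6, 0, 0, 0, 0, 0, 0, -1.6, 0, 0, 0, 0, -0.5, 0, -1.6, 0, 0, 0, 0, -0.5]'

```text
time_s: 5.95
tool_pos: [0.5756, 0.217, 0.0381]
tool_rot: [1.0, 0.0, 0.004, -0.0]
ft_force: [0.0, -0.0, 0.7]
grip_width: 0.548
```

Call:
move_arm --motion '[0, 0, -2, 0, 0, 0, -0.5, 0, 0, -4, 0, 0, 0, -0.5, 0, 0.5, -4.5, 0, 0, 0, 1, 0, 2, -4.5, 0, 0, 0, 1, 0, 3.7, -4.5, 0, 0, 0, 1, 0, 3.7, -3, 0, 0, 0, 1, 0, 3.7, -0.5, 0, 0, 0, 1, 0, 3.7, 0.4, 0, 0, 0, 1]'

```text
time_s: 6.75
tool_pos: [0.5729, 0.179, 0.0298]
tool_rot: [1.0, -0.0, 0.0, -0.0]
ft_force: [-0.7, 0.7, -0.3]
grip_width: 0.001
```

Run:
```python
from h import *
import pickle
np.set_printoptions(precision=4,suppress=True)
s=arm.state();im=cams.get_image('wrist');cv2.imwrite('pics/w5.png',im);pickle.dump(s,open('w5.pkl','wb'))
print(s['time_s'],s['tool_pos'],s['tool_rot'],s['ft_force'],s['grip_width'])
```

```text
6.75 [0.5729 0.179  0.0298] [ 1.     -0.0004  0.0002 -0.0001] [-0.7076  0.6805 -0.3416] 0.0006158848314381583
```

View pics/w5.png

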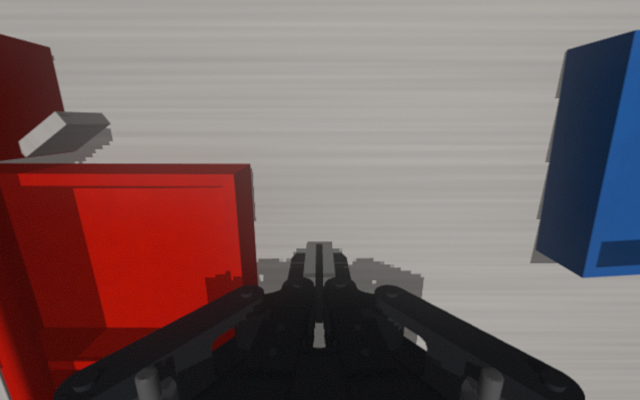

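The tray is inside the guides with the finger about 25 mm behind its rear wall. A quarter turn would give the hob edge more clearance from the finger linkage, so I'll check joint 6's room.

```bash
python3 -c "
from h import *
s=arm.state();print(s['joint_positions'].round(3))"
```

```text
[0.114 0.432 1.787 0.    0.923 1.686]
```

Call:
move_arm --motion '[0, 0.5, -1, 0, 0, -0.14, 1, 0, 0.5, -1, 0, 0, -0.28, 1, 0, 0.5, -1, 0, 0, -0.42, 1, 0, 0.5, -1, 0, 0, -0.56, 1, 0, 0.5, -1, 0, 0, -0.7, 1, 0, 0.5, -1, 0, 0, -0.84, 1, 0, 0.5, -1, 0, 0, -0.98, 1, 0, 0.5, -1, 0, 0, -1.12, 1]'

```text
time_s: 7.6
tool_pos: [0.5724, 0.1741, 0.0391]
tool_rot: [0.846, 0.533, -0.0, -0.0]
ft_force: [0.7, 0.5, -0.9]
grip_width: 0.001
```

Call:
move_arm --motion '[0, 0, 0, 0, 0, -0.14, 1, 0, 0, 0, 0, 0, -0.28, 1, 0, 0, 0, 0, 0, -0.42, 1, 0, 0, 0.6, 0, 0, -0.46, 1, 0, 0, 1, 0, 0, -0.46, 1, 0, 0, 1, 0, 0, -0.46, 1, 0, 0, 1, 0, 0, -0.46, 1, 0, 0, 1, 0, 0, -0.46, 1]'

```text
time_s: 8.4
tool_pos: [0.5725, 0.1742, 0.0293]
tool_rot: [0.702, 0.712, -0.0, -0.0]
ft_force: [-0.5, -0.9, 0.2]
grip_width: 0.004
```

Run:
```python
from h import *
s=arm.state();print(s['time_s'],s['tool_pos'],s['tool_rot'].round(4),s['ft_force'],s['joint_positions'])
```

```text
8.4 [0.57252835 0.17417586 0.02930971] [ 7.021e-01  7.121e-01 -2.000e-04 -3.000e-04] [-0.45275659 -0.93130496  0.22053901] [1.05973475e-01 4.29669001e-01 1.79040392e+00 2.15823159e-04
 9.22271109e-01 9.16520531e-02]
```

Call:
move_arm --motion '[0.6, 0.4, 0, 0, 0, 0, 1, 1.2, 0.4, 0, 0, 0, 0, 1, 1.8, 0.4, 0, 0, 0, 0, 1, 2.3, 0.4, 0, 0, 0, 0, 1, 2.6, 0.4, 0, 0, 0, 0, 1, 2.9, 0.4, 0, 0, 0, 0, 1, 3.2, 0.4, 0, 0, 0, 0, 1, 3.4, 0.4, 0, 0, 0, 0, 1]'

```text
time_s: 9.2
tool_pos: [0.5762, 0.2078, 0.0293]
tool_rot: [0.702, 0.712, -0.001, 0.0]
ft_force: [0.8, -4.5, 0.5]
grip_width: -0.002
```

Call:
move_arm --motion '[0.1, 0, 0, 0, 0, 0, 1, 0.2, 0, 0, 0, 0, 0, 1, 0.3, 0, 0, 0, 0, 0, 1, 0.4, 0, 0, 0, 0, 0, 1, 0.5, 0, 0, 0, 0, 0, 1, 0.6, 0, 0, 0, 0, 0, 1, 0.6, 0, 0, 0, 0, 0, 1, 0.6, 0, 0, 0, 0, 0, 1]'

```text
time_s: 10.0
tool_pos: [0.5761, 0.2139, 0.0293]
tool_rot: [0.702, 0.712, -0.0, -0.0]
ft_force: [-0.2, -3.6, 0.3]
grip_width: -0.005
```

Call:
move_arm --motion '[0.1, 0, 0, 0, 0, 0, 1, 0.2, 0, 0, 0, 0, 0, 1, 0.3, 0, 0, 0, 0, 0, 1, 0.4, 0, 0, 0, 0, 0, 1, 0.5, 0, 0, 0, 0, 0, 1, 0.6, 0, 0, 0, 0, 0, 1, 0.6, 0, 0, 0, 0, 0, 1, 0.6, 0, 0, 0, 0, 0, 1]'

```text
time_s: 10.8
tool_pos: [0.576, 0.2202, 0.0293]
tool_rot: [0.702, 0.712, -0.0, -0.0]
ft_force: [0.4, -3.6, 0.2]
grip_width: 0.0
```

Call:
move_arm --motion '[0.1, 0, 0, 0, 0, 0, 1, 0.2, 0, 0, 0, 0, 0, 1, 0.3, 0, 0, 0, 0, 0, 1, 0.4, 0, 0, 0, 0, 0, 1, 0.5, 0, 0, 0, 0, 0, 1, 0.6, 0, 0, 0, 0, 0, 1, 0.6, 0, 0, 0, 0, 0, 1, 0.6, 0, 0, 0, 0, 0, 1]'

```text
time_s: 11.6
tool_pos: [0.5758, 0.2264, 0.0293]
tool_rot: [0.702, 0.712, -0.0, -0.0]
ft_force: [0.7, -3.2, 0.4]
grip_width: -0.001
```

Call:
move_arm --motion '[0.1, 0, 0, 0, 0, 0, 1, 0.2, 0, 0, 0, 0, 0, 1, 0.3, 0, 0, 0, 0, 0, 1, 0.4, 0, 0, 0, 0, 0, 1, 0.5, 0, 0, 0, 0, 0, 1, 0.6, 0, 0, 0, 0, 0, 1, 0.6, 0, 0, 0, 0, 0, 1, 0.6, 0, 0, 0, 0, 0, 1]'

```text
time_s: 12.4
tool_pos: [0.5759, 0.231, 0.0293]
tool_rot: [0.702, 0.712, -0.001, 0.0]
ft_force: [-0.3, -10.7, 1.7]
grip_width: 0.002
```

Call:
move_arm --motion '[0.1, 0, 0, 0, 0, 0, 1, 0.2, 0, 0, 0, 0, 0, 1, 0.3, 0, 0, 0, 0, 0, 1, 0.4, 0, 0, 0, 0, 0, 1, 0.5, 0, 0, 0, 0, 0, 1, 0.5, 0, 0, 0, 0, 0, 1, 0.5, 0, 0, 0, 0, 0, 1, 0.5, 0, 0, 0, 0, 0, 1]'

```text
time_s: 13.2
tool_pos: [0.576, 0.2346, 0.0293]
tool_rot: [0.702, 0.712, -0.002, 0.001]
ft_force: [0.6, -11.5, 1.7]
grip_width: -0.004
```

Call:
move_arm --motion '[0.1, 0, 0, 0, 0, 0, 1, 0.2, 0, 0, 0, 0, 0, 1, 0.3, 0, 0, 0, 0, 0, 1, 0.4, 0, 0, 0, 0, 0, 1, 0.5, 0, 0, 0, 0, 0, 1, 0.5, 0, 0, 0, 0, 0, 1, 0.5, 0, 0, 0, 0, 0, 1, 0.5, 0, 0, 0, 0, 0, 1]'

```text
time_s: 14.0
tool_pos: [0.5761, 0.2385, 0.0293]
tool_rot: [0.702, 0.712, -0.003, 0.002]
ft_force: [0.1, -9.9, 1.9]
grip_width: 0.0
```

Call:
move_arm --motion '[0.1, 0, 0, 0, 0, 0, 1, 0.2, 0, 0, 0, 0, 0, 1, 0.3, 0, 0, 0, 0, 0, 1, 0.4, 0, 0, 0, 0, 0, 1, 0.4, 0, 0, 0, 0, 0, 1, 0.4, 0, 0, 0, 0, 0, 1, 0.4, 0, 0, 0, 0, 0, 1, 0.4, 0, 0, 0, 0, 0, 1]'

```text
time_s: 14.8
tool_pos: [0.5761, 0.2414, 0.0293]
tool_rot: [0.702, 0.712, -0.004, 0.002]
ft_force: [-0.3, -9.5, 2.4]
grip_width: 0.001
```

Call:
move_arm --motion '[0.1, 0, 0, 0, 0, 0, 1, 0.2, 0, 0, 0, 0, 0, 1, 0.3, 0, 0, 0, 0, 0, 1, 0.4, 0, 0, 0, 0, 0, 1, 0.4, 0, 0, 0, 0, 0, 1, 0.4, 0, 0, 0, 0, 0, 1, 0.4, 0, 0, 0, 0, 0, 1, 0.4, 0, 0, 0, 0, 0, 1]'

```text
time_s: 15.6
tool_pos: [0.5761, 0.2445, 0.0293]
tool_rot: [0.702, 0.713, -0.005, 0.003]
ft_force: [0.3, -8.3, 1.3]
grip_width: 0.0
```

Call:
move_arm --motion '[0.1, 0, 0, 0, 0, 0, 1, 0.2, 0, 0, 0, 0, 0, 1, 0.3, 0, 0, 0, 0, 0, 1, 0.3, 0, 0, 0, 0, 0, 1, 0.3, 0, 0, 0, 0, 0, 1, 0.3, 0, 0, 0, 0, 0, 1, 0.3, 0, 0, 0, 0, 0, 1, 0.3, 0, 0, 0, 0, 0, 1]'

```text
time_s: 16.4
tool_pos: [0.5762, 0.247, 0.0294]
tool_rot: [0.702, 0.713, -0.005, 0.003]
ft_force: [0.2, -7.6, 0.7]
grip_width: -0.0
```

Call:
move_arm --motion '[0.1, 0, 0, 0, 0, 0, 1, 0.2, 0, 0, 0, 0, 0, 1, 0.3, 0, 0, 0, 0, 0, 1, 0.3, 0, 0, 0, 0, 0, 1, 0.3, 0, 0, 0, 0, 0, 1, 0.3, 0, 0, 0, 0, 0, 1, 0.3, 0, 0, 0, 0, 0, 1, 0.3, 0, 0, 0, 0, 0, 1]'

```text
time_s: 17.2
tool_pos: [0.5761, 0.2496, 0.0294]
tool_rot: [0.702, 0.713, -0.006, 0.003]
ft_force: [0.2, -6.3, 1.5]
grip_width: -0.001
```

Call:
move_arm --motion '[0.1, 0, 0, 0, 0, 0, 1, 0.2, 0, 0, 0, 0, 0, 1, 0.3, 0, 0, 0, 0, 0, 1, 0.3, 0, 0, 0, 0, 0, 1, 0.3, 0, 0, 0, 0, 0, 1, 0.3, 0, 0, 0, 0, 0, 1, 0.3, 0, 0, 0, 0, 0, 1, 0.3, 0, 0, 0, 0, 0, 1]'

```text
time_s: 18.0
tool_pos: [0.5761, 0.2521, 0.0294]
tool_rot: [0.702, 0.713, -0.006, 0.004]
ft_force: [0.2, -6.7, 1.8]
grip_width: 0.002
```

Call:
move_arm --motion '[0.1, 0, 0, 0, 0, 0, 1, 0.2, 0, 0, 0, 0, 0, 1, 0.3, 0, 0, 0, 0, 0, 1, 0.3, 0, 0, 0, 0, 0, 1, 0.3, 0, 0, 0, 0, 0, 1, 0.3, 0, 0, 0, 0, 0, 1, 0.3, 0, 0, 0, 0, 0, 1, 0.3, 0, 0, 0, 0, 0, 1]'

```text
time_s: 18.8
tool_pos: [0.5761, 0.2527, 0.0294]
tool_rot: [0.701, 0.713, -0.008, 0.005]
ft_force: [-1.1, -15.7, 3.0]
grip_width: -0.004
```

The arm stopped moving while the force rose to 15.7 N, about 22–24 mm past where the roller was first felt, so that is the rigid stop. I'll back off and go to the blue tray.

Call:
move_arm --motion '[-1, 0, 0, 0, 0, 0, 1, -3, 0, 0, 0, 0, 0, 1, -4.5, 0, -4, 0, 0, 0.05, 1, -8, 1, -8.4, 0, 0, 0.2, -1, -12, 2, -8.4, 0, 0, 0.34, -1, -16, 3.5, -8.4, 0, 0, 0.48, -1, -19.3, 4.5, -8.4, 0, 0, 0.62, -1, -19.3, 4.5, -8.4, 0, 0, 0.76, -1]'

```text
time_s: 19.6
tool_pos: [0.6262, 0.0588, 0.1174]
tool_rot: [0.918, 0.397, -0.005, 0.008]
ft_force: [0.8, 0.3, -0.4]
grip_width: 0.846
```

Call:
move_arm --motion '[0, 0, 0, 0, 0, 0.14, -1, 0, 0, 0, 0, 0, 0.28, -1, 0, 0, 0, 0, 0, 0.42, -1, 0, 0, 0, 0, 0, 0.56, -1, 0, 0, 0, 0, 0, 0.7, -1, 0, 0, 0, 0, 0, 0.77, -1, 0, 0, 0, 0, 0, 0.77, -1, 0, 0, 0, 0, 0, 0.77, -1]'

```text
time_s: 20.4
tool_pos: [0.6262, 0.0593, 0.1174]
tool_rot: [1.0, 0.024, -0.001, 0.008]
ft_force: [0.4, 0.2, -0.7]
grip_width: 1.0
```

Run:
```python
from h import *
import pickle
np.set_printoptions(precision=4,suppress=True)
s=arm.state();im=cams.get_image('wrist');cv2.imwrite('pics/w6.png',im);pickle.dump(s,open('w6.pkl','wb'))
cv2.imwrite('pics/top6.png',cams.get_image('top'))
print(s['time_s'],s['tool_pos'],s['tool_rot'],s['ft_force'],s['grip_width'])
```

```text
20.4 [0.6262 0.0593 0.1174] [ 0.9997  0.0241 -0.0013  0.0082] [ 0.4071  0.2286 -0.7301] 0.9997079129189591
```

View pics/w6.png

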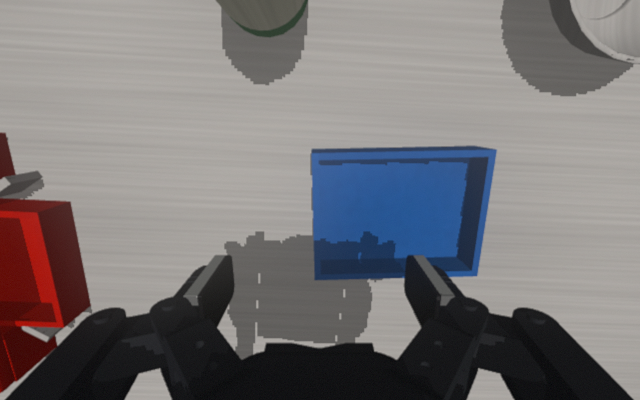

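The blue rim corners are (312,150), (494,150), (476,275) and (316,279). The jaws straddle its near (+y) end. The red tray sits in its bay at the left.

Run:
```python
from h import *
import pickle
np.set_printoptions(precision=4,suppress=True)
s=pickle.load(open('w6.pkl','rb'));E=ext('wrist',s);Et=ext('top')
c=np.array([at(E,u,.03)[:2] for u in((312,150),(494,150),(476,275),(316,279))]);print(c,c.mean(0))
a=c[1]+c[2]-c[0]-c[3];b=c[0]+c[1]-c[2]-c[3];print('psi',np.arctan2(a[0],-a[1]),np.arctan2(b[1],b[0]))
w=(c[0]+c[3])/2+a/np.linalg.norm(a)*.0025
M=R.from_quat(s['tool_rot']).as_matrix();print('wall',w,'delta tool cm',100*M.T@(np.r_[w,.037]-s['tool_pos']))
print('red rear rim',at(E,(72,203),.03),at(E,(89,322),.03))
```

```text
[[ 0.6767  0.0653]
 [ 0.6824 -0.0612]
 [ 0.5848 -0.0684]
 [ 0.5765  0.0582]] [ 0.6301 -0.0015]
psi 0.05509334827027488 0.07236586228092987
wall [0.6268 0.0592] delta tool cm [ 0.0852 -0.1203  8.0354]
red rear rim [0.6315 0.2357 0.03  ] [0.5301 0.2416 0.03  ]
```

Run:
```python
from h import *
import pickle
np.set_printoptions(precision=4,suppress=True)
s=pickle.load(open('w6.pkl','rb'));E=ext('wrist',s);Et=ext('top')
print('guide tip',at(E,(42,174),.026)[:2])
t=cv2.imread('pics/top6.png')
for c in blobs(t,'red'):
    r=cv2.boxPoints(cv2.minAreaRect(c));P=np.array([at(Et,u,.03)[:2] for u in r]);print(P.ravel(),P.mean(0))
a=cv2.resize(t[160:245,180:260],None,fx=5,fy=5,interpolation=cv2.INTER_CUBIC)
b=cv2.resize(cv2.imread('pics/w6.png')[120:400,0:160],None,fx=2,fy=2)
o=np.zeros((560,720+20,3),np.uint8);o[:a.shape[0],:a.shape[1]]=a;o[:560,410:730]=b;cv2.imwrite('pics/c6.png',o)
```

```text
guide tip [0.6509 0.2559]
[0.4853 0.5071 0.6808 0.3105 0.5736 0.2088 0.3835 0.4052] [0.5308 0.3579]
```

View pics/c6.png

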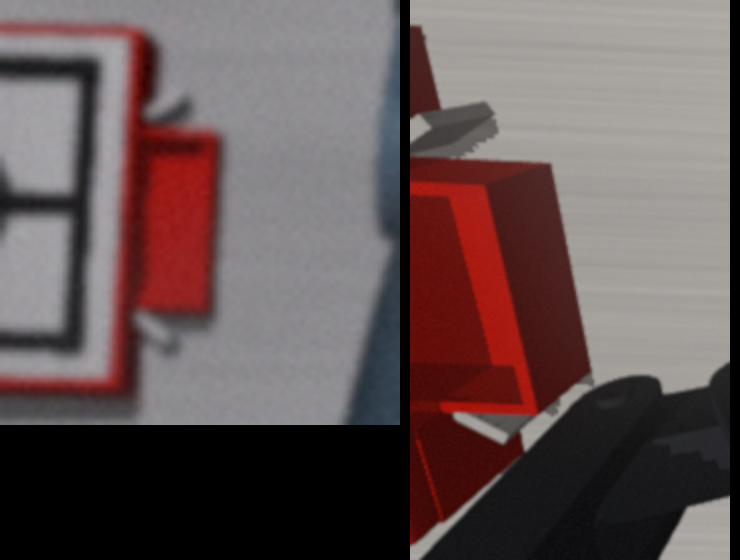

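The rear rim corner in the crop is really at wrist pixel (38.5,212), with the base corner at (70.5,201). I had picked the base edge earlier, so I'll recompute.

Run:
```python
from h import *
import pickle
np.set_printoptions(precision=4,suppress=True)
s=pickle.load(open('w6.pkl','rb'));E=ext('wrist',s);Et=ext('top')
for u,z in(((38.5,212),.03),((63.5,326),.03),((70.5,201.5),0),((90,307),0)): print(at(E,u,z))
for u in((218,131),(210,312)): print('top',at(Et,np.array(u)/5+(179.6,159.6),.03))
```

```text
[0.6237 0.2609 0.03  ]
[0.5255 0.2628 0.03  ]
[0.623  0.2619 0.    ]
[0.5219 0.2639 0.    ]
top [0.6236 0.2617 0.03  ]
top [0.5229 0.2613 0.03  ]
```

The red tray's rear is at y≈0.262 in both views, about where the fingers left it (0.264), so it stayed home. Now I'll grip the blue tray.

Call:
move_arm --motion '[0.1, -0.1, 2.5, 0.016, 0, -0.01, -1, 0.1, -0.1, 5, 0.016, 0, -0.01, -1, 0.1, -0.1, 7, 0.016, 0, -0.01, -1, 0.1, -0.1, 8, 0.016, 0, -0.01, -1, 0.1, -0.1, 8, 0.016, 0, -0.01, 1, 0.1, -0.1, 8, 0.016, 0, -0.01, 1, 0.1, -0.1, 8, 0.016, 0, -0.01, 1, 0.1, -0.1, 8, 0.016, 0, -0.01, 1]'

```text
time_s: 21.3
tool_pos: [0.6278, 0.0588, 0.0387]
tool_rot: [1.0, 0.029, -0.0, 0.001]
ft_force: [0.3, 1.1, 0.7]
grip_width: 0.327
```

Call:
move_arm --motion '[0, 0, 0, 0, 0, 0, 1, 0, 0, 0, 0, 0, 0, 1, 0, 0, 0, 0, 0, 0, 1, -0.8, 1, 0, 0, 0, 0, 1, -2.8, 3.4, 0, 0, 0, 0, 1, -5.2, 6.2, 0.05, 0, 0, -0.02, 1, -7.5, 9, 0.05, 0, 0, -0.04, 1, -9, 10.8, 0.05, 0, 0, -0.06, 1]'

```text
time_s: 22.1
tool_pos: [0.5447, -0.0553, 0.0397]
tool_rot: [0.998, 0.059, 0.002, 0.0]
ft_force: [3.6, 4.2, 4.5]
grip_width: 0.038
```

Call:
move_arm --motion '[-1.5, 1.5, 0, 0, 0, 0, 1, -3.5, 3.6, 0, 0, 0, 0, 1, -5.5, 5.7, 0, 0, 0, 0, 1, -7.2, 7.5, 0, 0, 0, 0, 1, -8.2, 8.5, 0, 0, 0, 0, 1, -8.5, 8.9, 0, 0, 0, 0, 1, -8.5, 8.9, 0, 0, 0, 0, 1, -8.5, 8.9, 0, 0, 0, 0, 1]'

```text
time_s: 22.9
tool_pos: [0.4704, -0.1542, 0.0397]
tool_rot: [0.998, 0.059, 0.001, 0.001]
ft_force: [-5.0, -4.1, 5.6]
grip_width: 0.032
```

Run:
```python
from h import *
import pickle
np.set_printoptions(precision=4,suppress=True)
s=arm.state();im=cams.get_image('wrist');cv2.imwrite('pics/w7.png',im);pickle.dump(s,open('w7.pkl','wb'))
t=cams.get_image('top');cv2.imwrite('pics/top7.png',t)
print(s['time_s'],s['tool_pos'],s['tool_rot'],s['ft_force'],s['grip_width'])
b=cv2.resize(t[185:285,375:475],None,fx=4,fy=4,interpolation=cv2.INTER_CUBIC)
o=np.zeros((400,800,3),np.uint8);o[:,:400]=im[:,240:];o[:,400:]=b;cv2.imwrite('pics/c7.png',o)
```

```text
22.9 [ 0.4704 -0.1542  0.0397] [0.9982 0.0593 0.0005 0.0013] [-4.9946 -4.0879  5.5615] 0.03200727214162724
```

View pics/c7.png

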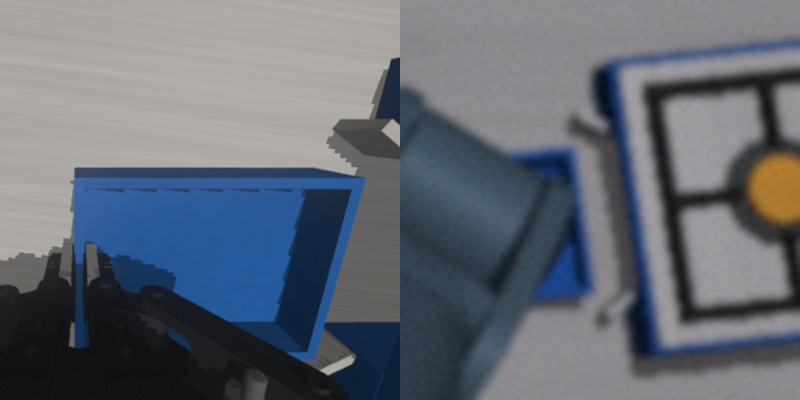

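In the crop, the tray front edge runs (577,150)–(592,295), with its mid at row 222. The guide tips' mid is at row 221, so it is nearly centred. I'll confirm numerically.

Run:
```python
from h import *
import pickle
np.set_printoptions(precision=4,suppress=True)
s=pickle.load(open('w7.pkl','rb'));E=ext('wrist',s);Et=ext('top')
M=R.from_quat(s['tool_rot']).as_matrix();p=s['tool_pos']
T=lambda P:100*(M.T@(P-p))[:2]
f=lambda u:np.array([(u[0]-400)/4+374.6,u[1]/4+184.6])
for n,u,z in(('tray U',(577,150),.031),('tray L',(592,295),.031),('tipU',(575,122),.026),('tipL',(602,320),.026),('rootU',(612,140),.026),('rootL',(632,295),.026),('hobU',(612,66),.054),('hobL',(645,352),.054)):
    P=at(Et,f(u),z);print('top',n,P[:2],'tool cm',T(P))
for n,u,z in(('tray UR',(605,178),.031),('tipU',(573,125),.026),('rootU',(640,157),.026),('tray LR',(555,353),.031),('Lguide',(597,358),.026)):
    P=at(E,u,z);print('wrist',n,P[:2],'tool cm',T(P))
```

```text
top tray U [ 0.5304 -0.2764] tool cm [ 4.5151 12.8357]
top tray L [ 0.4325 -0.284 ] tool cm [-5.3021 12.4361]
top tipU [ 0.5503 -0.2765] tool cm [ 6.492  13.0881]
top tipL [ 0.4161 -0.2914] tool cm [-7.0126 12.9754]
top rootU [ 0.5383 -0.3015] tool cm [ 4.9983 15.4286]
top rootL [ 0.4331 -0.3121] tool cm [-5.5684 15.231 ]
top hobU [ 0.5849 -0.2965] tool cm [ 9.6865 15.4826]
top hobL [ 0.3945 -0.3128] tool cm [-9.4135 14.8533]
wrist tray UR [ 0.5313 -0.2724] tool cm [ 4.6499 12.4498]
wrist tipU [ 0.5515 -0.2546] tool cm [ 6.871  10.9258]
wrist rootU [ 0.5418 -0.2892] tool cm [ 5.4948 14.2446]
wrist tray LR [ 0.4384 -0.283 ] tool cm [-4.702  12.4027]
wrist Lguide [ 0.4337 -0.3127] tool cm [-5.5214 15.2982]
```

Call:
move_arm --motion '[0.1, 0.5, 0, 0, 0, 0, 1, 0.1, 1.2, 0, 0, 0, 0, 1, 0.1, 1.9, 0, 0, 0, 0, 1, 0.1, 2.6, 0, 0, 0, 0, 1, 0.1, 3.3, 0, 0, 0, 0, 1, 0.1, 4, 0, 0, 0, 0, 1, 0.1, 4.6, 0, 0, 0, 0, 1, 0.1, 5, 0, 0, 0, 0, 1]'

```text
time_s: 23.8
tool_pos: [0.4775, -0.2016, 0.0397]
tool_rot: [0.998, 0.06, -0.0, -0.001]
ft_force: [-1.6, 9.0, 8.5]
grip_width: 0.04
```

Call:
move_arm --motion '[0, 0.3, -0.05, 0, 0, 0, 1, 0, 0.7, -0.05, 0, 0, 0, 1, 0, 1.2, -0.05, 0, 0, 0, 1, 0, 1.6, -0.05, 0, 0, 0, 1, 0, 1.6, -0.05, 0, 0, 0, 1, 0, 1.6, -0.05, 0, 0, 0, 0, 0, 1.6, -0.05, 0, 0, 0, -0.5, 0, 1.6, -0.05, 0, 0, 0, -0.5]'

```text
time_s: 24.6
tool_pos: [0.4795, -0.2175, 0.0401]
tool_rot: [0.998, 0.06, -0.0, -0.001]
ft_force: [0.4, 0.2, 0.4]
grip_width: 0.549
```

Call:
move_arm --motion '[0, 0, -2, 0, 0, 0, -0.5, 0, 0, -4.5, 0, 0, 0, -0.5, 0, -1, -5, 0, 0, -0.1, 1, 0, -3, -5, 0, 0, -0.24, 1, 0, -4.2, -5, 0, 0, -0.38, 1, 0, -4.2, -5, 0, 0, -0.52, 1, 0, -4.2, -5, 0, 0, -0.66, 1, 0, -4.2, -5, 0, 0, -0.8, 1]'

```text
time_s: 25.4
tool_pos: [0.4745, -0.1758, 0.0902]
tool_rot: [0.895, 0.446, -0.0, -0.0]
ft_force: [-0.3, 0.5, -0.6]
grip_width: 0.003
```

Call:
move_arm --motion '[0, 0, 0, 0, 0, -0.14, 1, 0, 0, 0, 0, 0, -0.28, 1, 0, 0, 0, 0, 0, -0.42, 1, 0, 0, 0, 0, 0, -0.56, 1, 0, 0, 0, 0, 0, -0.7, 1, 0, 0, 2, 0, 0, -0.77, 1, 0, 0, 4.5, 0, 0, -0.77, 1, 0, 0, 6, 0, 0, -0.77, 1]'

```text
time_s: 26.2
tool_pos: [0.4738, -0.1755, 0.0287]
tool_rot: [0.662, 0.75, -0.0, -0.001]
ft_force: [0.0, 0.5, -0.1]
grip_width: -0.002
```

Run:
```python
from h import *
np.set_printoptions(precision=4,suppress=True)
s=arm.state();print(s['time_s'],s['tool_pos'],s['tool_rot'],s['ft_force'],s['grip_width'],s['joint_positions'])
M=R.from_quat(s['tool_rot']).as_matrix();print(M)
i=np.array([.121,-.993,0]);rear=np.array([.4795,-.2175,0])-i*.0025
m=np.array([.4895,-.305,0])
print('gap along inward',(rear-s['tool_pos'])@i,'inset',(rear+.13*i-m)@i,'lateral tcp vs rear',(rear-s['tool_pos'])@np.array([.993,.121,0]))
```

```text
26.2 [ 0.4738 -0.1755  0.0287] [ 0.6616  0.7498 -0.0001 -0.001 ] [ 0.0411  0.5242 -0.0924] -0.002004095112621376 [-0.5795  0.2547  2.0284 -0.      0.8605 -0.7043]
[[-0.1245  0.9922 -0.0017]
 [ 0.9922  0.1245  0.0011]
 [ 0.0013 -0.0015 -1.    ]]
gap along inward 0.039895206833538796 inset 0.03949047500000002 lateral tcp vs rear 0.000584667337345392
```

Call:
move_arm --motion '[-0.6, 0, 0, 0, 0, 0, 1, -1.2, 0, 0, 0, 0, 0, 1, -1.8, 0, 0, 0, 0, 0, 1, -2.3, 0, 0, 0, 0, 0, 1, -2.7, 0, 0, 0, 0, 0, 1, -3.1, 0, 0, 0, 0, 0, 1, -3.4, 0, 0, 0, 0, 0, 1, -3.7, 0, 0, 0, 0, 0, 1]'

```text
time_s: 27.0
tool_pos: [0.4784, -0.2111, 0.0292]
tool_rot: [0.662, 0.75, 0.001, -0.002]
ft_force: [-1.3, 9.1, 7.1]
grip_width: -0.006
```

Call:
move_arm --motion '[-0.1, 0, 0, 0, 0, 0, 1, -0.2, 0, 0, 0, 0, 0, 1, -0.3, 0, 0, 0, 0, 0, 1, -0.4, 0, 0, 0, 0, 0, 1, -0.5, 0, 0, 0, 0, 0, 1, -0.6, 0, 0, 0, 0, 0, 1, -0.6, 0, 0, 0, 0, 0, 1, -0.6, 0, 0, 0, 0, 0, 1]'

```text
time_s: 27.8
tool_pos: [0.479, -0.2164, 0.0293]
tool_rot: [0.662, 0.75, 0.001, -0.003]
ft_force: [-0.7, 5.2, 3.3]
grip_width: -0.002
```

Call:
move_arm --motion '[-0.1, 0, 0, 0, 0, 0, 1, -0.2, 0, 0, 0, 0, 0, 1, -0.3, 0, 0, 0, 0, 0, 1, -0.4, 0, 0, 0, 0, 0, 1, -0.5, 0, 0, 0, 0, 0, 1, -0.6, 0, 0, 0, 0, 0, 1, -0.6, 0, 0, 0, 0, 0, 1, -0.6, 0, 0, 0, 0, 0, 1]'

```text
time_s: 28.6
tool_pos: [0.4796, -0.2219, 0.0293]
tool_rot: [0.662, 0.75, 0.001, -0.003]
ft_force: [-1.9, 5.4, 2.8]
grip_width: -0.001
```

Call:
move_arm --motion '[-0.1, 0, 0, 0, 0, 0, 1, -0.2, 0, 0, 0, 0, 0, 1, -0.3, 0, 0, 0, 0, 0, 1, -0.4, 0, 0, 0, 0, 0, 1, -0.5, 0, 0, 0, 0, 0, 1, -0.6, 0, 0, 0, 0, 0, 1, -0.6, 0, 0, 0, 0, 0, 1, -0.6, 0, 0, 0, 0, 0, 1]'

```text
time_s: 29.4
tool_pos: [0.4803, -0.2275, 0.0293]
tool_rot: [0.662, 0.75, 0.002, -0.004]
ft_force: [-0.5, 5.1, 3.6]
grip_width: 0.003
```

Call:
move_arm --motion '[-0.1, 0, 0, 0, 0, 0, 1, -0.2, 0, 0, 0, 0, 0, 1, -0.3, 0, 0, 0, 0, 0, 1, -0.4, 0, 0, 0, 0, 0, 1, -0.5, 0, 0, 0, 0, 0, 1, -0.6, 0, 0, 0, 0, 0, 1, -0.6, 0, 0, 0, 0, 0, 1, -0.6, 0, 0, 0, 0, 0, 1]'

```text
time_s: 30.2
tool_pos: [0.4809, -0.2331, 0.0293]
tool_rot: [0.662, 0.75, 0.002, -0.004]
ft_force: [-0.5, 5.3, 3.1]
grip_width: 0.004
```

Call:
move_arm --motion '[-0.1, 0, 0, 0, 0, 0, 1, -0.2, 0, 0, 0, 0, 0, 1, -0.3, 0, 0, 0, 0, 0, 1, -0.4, 0, 0, 0, 0, 0, 1, -0.5, 0, 0, 0, 0, 0, 1, -0.6, 0, 0, 0, 0, 0, 1, -0.6, 0, 0, 0, 0, 0, 1, -0.6, 0, 0, 0, 0, 0, 1]'

```text
time_s: 31.0
tool_pos: [0.4816, -0.2388, 0.0293]
tool_rot: [0.662, 0.75, 0.002, -0.005]
ft_force: [-0.8, 6.0, 3.1]
grip_width: 0.002
```

Call:
move_arm --motion '[-0.1, 0, 0, 0, 0, 0, 1, -0.2, 0, 0, 0, 0, 0, 1, -0.3, 0, 0, 0, 0, 0, 1, -0.4, 0, 0, 0, 0, 0, 1, -0.5, 0, 0, 0, 0, 0, 1, -0.6, 0, 0, 0, 0, 0, 1, -0.6, 0, 0, 0, 0, 0, 1, -0.6, 0, 0, 0, 0, 0, 1]'

```text
time_s: 31.8
tool_pos: [0.4817, -0.2413, 0.0293]
tool_rot: [0.662, 0.749, 0.004, -0.008]
ft_force: [-1.3, 18.7, 13.9]
grip_width: -0.002
```

Call:
move_arm --motion '[0, 0, -0.1, 0, -0.015, 0, 1, -0.1, 0, -0.1, 0, -0.015, 0, 1, -0.2, 0, -0.1, 0, -0.015, 0, 1, -0.3, 0, -0.1, 0, -0.015, 0, 1, -0.4, 0, -0.1, 0, -0.015, 0, 1, -0.4, 0, -0.1, 0, -0.015, 0, 1, -0.4, 0, -0.1, 0, -0.015, 0, 1, -0.4, 0, -0.1, 0, -0.015, 0, 1]'

```text
time_s: 32.6
tool_pos: [0.4818, -0.2423, 0.0303]
tool_rot: [0.662, 0.749, 0.0, -0.006]
ft_force: [-1.4, 18.3, 13.3]
grip_width: -0.001
```

Call:
move_arm --motion '[0, 0, -0.1, 0, 0, 0, 1, 0, 0, -0.2, 0, 0, 0, 1, -0.1, 0, -0.3, 0, 0, 0, 1, -0.2, 0, -0.3, 0, 0, 0, 1, -0.3, 0, -0.3, 0, 0, 0, 1, -0.4, 0, -0.3, 0, 0, 0, 1, -0.5, 0, -0.3, 0, 0, 0, 1, -0.5, 0, -0.3, 0, 0, 0, 1]'

```text
time_s: 33.4
tool_pos: [0.4812, -0.2457, 0.0321]
tool_rot: [0.663, 0.749, 0.001, -0.008]
ft_force: [-0.6, 8.1, 0.1]
grip_width: -0.002
```

Run:
```python
from h import *
np.set_printoptions(precision=4,suppress=True)
s=arm.state();t=cams.get_image('top');cv2.imwrite('pics/top8.png',t);Et=ext('top')
w=cams.get_image('wrist');cv2.imwrite('pics/w8.png',w)
print(s['time_s'],s['tool_pos'],s['tool_rot'],s['ft_force'],s['wrist_torque'],s['tau'])
h=cv2.cvtColor(t,cv2.COLOR_BGR2HSV)
for r in range(205,262,6): print(r,[tuple(int(v) for v in h[r,c]) for c in range(395,436,4)])
```

```text
33.4 [ 0.4812 -0.2457  0.0321] [ 0.6625  0.749   0.001  -0.0084] [-0.5554  8.1425  0.0553] [ 1.2242  0.104  -0.0545] [ -3.7165 -39.2701 -27.9565  -1.0512  -1.2358   0.0109]
205 [(132, 9, 142), (143, 7, 145), (135, 4, 141), (120, 9, 143), (111, 21, 85), (107, 83, 49), (103, 84, 82), (105, 97, 84), (108, 195, 77), (124, 12, 154), (135, 11, 144)]
211 [(138, 9, 144), (165, 4, 142), (128, 7, 137), (108, 65, 47), (106, 91, 59), (105, 92, 86), (105, 92, 91), (104, 92, 75), (105, 97, 87), (104, 64, 87), (120, 6, 125)]
217 [(128, 7, 146), (120, 6, 134), (102, 90, 37), (101, 85, 48), (103, 97, 84), (104, 82, 90), (106, 80, 93), (105, 83, 107), (105, 92, 100), (102, 94, 95), (104, 92, 86)]
223 [(143, 7, 144), (114, 14, 92), (108, 81, 47), (107, 88, 87), (104, 85, 87), (102, 84, 85), (105, 86, 101), (103, 77, 109), (105, 76, 111), (102, 86, 101), (104, 88, 99)]
229 [(120, 13, 120), (107, 77, 53), (104, 88, 93), (106, 98, 83), (105, 99, 67), (104, 93, 77), (103, 90, 85), (105, 91, 92), (105, 86, 98), (104, 75, 105), (104, 80, 112)]
235 [(103, 96, 74), (105, 77, 109), (104, 91, 98), (103, 89, 86), (105, 87, 91), (102, 86, 89), (101, 96, 72), (106, 85, 78), (104, 86, 89), (105, 90, 94), (104, 90, 102)]
241 [(104, 90, 94), (104, 84, 91), (102, 85, 60), (103, 89, 66), (104, 91, 76), (102, 94, 81), (105, 96, 82), (105, 92, 78), (106, 96, 72), (104, 88, 81), (104, 91, 84)]
247 [(101, 102, 50), (106, 96, 56), (102, 94, 68), (105, 93, 71), (103, 99, 75), (103, 101, 76), (105, 85, 78), (103, 88, 84), (103, 90, 82), (104, 102, 80), (103, 93, 71)]
253 [(106, 92, 61), (104, 85, 69), (102, 92, 69), (106, 92, 75), (104, 86, 74), (104, 89, 80), (106, 96, 77), (104, 92, 72), (104, 87, 73), (105, 98, 81), (104, 95, 89)]
259 [(103, 90, 68), (103, 91, 70), (105, 86, 77), (102, 94, 76), (104, 88, 75), (107, 90, 79), (105, 84, 79), (104, 92, 72), (104, 92, 64), (104, 90, 65), (106, 87, 73)]
```

Lifting the tool slightly removed the down-press, and the tray moves again at 8 N: it is on the roller ramp. I'll go on in small steps.

Call:
move_arm --motion '[0, 0, -0.05, 0, -0.01, 0, 1, -0.1, 0, -0.05, 0, -0.01, 0, 1, -0.2, 0, -0.05, 0, -0.01, 0, 1, -0.3, 0, -0.1, 0, -0.01, 0, 1, -0.4, 0, -0.1, 0, -0.01, 0, 1, -0.4, 0, -0.1, 0, -0.01, 0, 1, -0.4, 0, -0.1, 0, -0.01, 0, 1, -0.4, 0, -0.1, 0, -0.01, 0, 1]'

```text
time_s: 34.3
tool_pos: [0.4808, -0.2487, 0.0322]
tool_rot: [0.663, 0.749, -0.002, -0.006]
ft_force: [-0.1, 6.7, -1.4]
grip_width: -0.004
```

Call:
move_arm --motion '[0, 0, 0, 0, 0, 0, 1, -0.1, 0, -0.05, 0, 0, 0, 1, -0.2, 0, -0.05, 0, 0, 0, 1, -0.3, 0, -0.05, 0, 0, 0, 1, -0.4, 0, -0.05, 0, 0, 0, 1, -0.4, 0, -0.05, 0, 0, 0, 1, -0.4, 0, -0.05, 0, 0, 0, 1, -0.4, 0, -0.05, 0, 0, 0, 1]'

```text
time_s: 35.1
tool_pos: [0.4811, -0.2513, 0.0321]
tool_rot: [0.663, 0.749, -0.001, -0.008]
ft_force: [2.0, 9.5, -0.1]
grip_width: 0.003
```

Call:
move_arm --motion '[0, 0, 0, 0, -0.01, 0, 1, -0.1, 0, -0.05, 0, -0.01, 0, 1, -0.2, 0, -0.05, 0, -0.01, 0, 1, -0.3, 0, -0.05, 0, -0.01, 0, 1, -0.4, 0, -0.05, 0, -0.01, 0, 1, -0.4, 0, -0.05, 0, -0.01, 0, 1, -0.4, 0, -0.05, 0, -0.01, 0, 1, -0.4, 0, -0.05, 0, -0.01, 0, 1]'

```text
time_s: 35.9
tool_pos: [0.4814, -0.2541, 0.0321]
tool_rot: [0.663, 0.749, -0.003, -0.005]
ft_force: [2.2, 7.7, -1.5]
grip_width: -0.0
```

Call:
move_arm --motion '[0, 0, 0, 0, 0, 0, 1, -0.1, 0, -0.03, 0, 0, 0, 1, -0.2, 0, -0.03, 0, 0, 0, 1, -0.3, 0, -0.03, 0, 0, 0, 1, -0.4, 0, -0.03, 0, 0, 0, 1, -0.4, 0, -0.03, 0, 0, 0, 1, -0.4, 0, -0.03, 0, 0, 0, 1, -0.4, 0, -0.03, 0, 0, 0, 1]'

```text
time_s: 36.7
tool_pos: [0.4819, -0.2576, 0.0322]
tool_rot: [0.663, 0.748, -0.003, -0.006]
ft_force: [1.2, 6.2, -1.1]
grip_width: -0.001
```

Call:
move_arm --motion '[-0.1, 0, 0, 0, 0, 0, 1, -0.2, 0, -0.03, 0, 0, 0, 1, -0.3, 0, -0.03, 0, 0, 0, 1, -0.4, 0, -0.03, 0, 0, 0, 1, -0.4, 0, -0.03, 0, 0, 0, 1, -0.4, 0, -0.03, 0, 0, 0, 1, -0.4, 0, -0.03, 0, 0, 0, 1, -0.4, 0, -0.03, 0, 0, 0, 1]'

```text
time_s: 37.5
tool_pos: [0.4824, -0.2614, 0.0323]
tool_rot: [0.663, 0.748, -0.002, -0.006]
ft_force: [2.3, 5.2, -0.9]
grip_width: -0.003
```

Call:
move_arm --motion '[-0.1, 0, 0, 0, 0, 0, 1, -0.2, 0, -0.03, 0, 0, 0, 1, -0.3, 0, -0.03, 0, 0, 0, 1, -0.3, 0, -0.03, 0, 0, 0, 1, -0.3, 0, -0.03, 0, 0, 0, 1, -0.3, 0, -0.03, 0, 0, 0, 1, -0.3, 0, -0.03, 0, 0, 0, 1, -0.3, 0, -0.03, 0, 0, 0, 1]'

```text
time_s: 38.3
tool_pos: [0.4825, -0.2618, 0.0321]
tool_rot: [0.664, 0.748, -0.001, -0.008]
ft_force: [2.7, 14.2, 3.0]
grip_width: 0.0
```

Call:
move_arm --motion '[0, 0, -0.1, 0, 0, 0, 1, -0.1, 0, -0.1, 0, 0, 0, 1, -0.2, 0, -0.1, 0, 0, 0, 1, -0.3, 0, -0.1, 0, 0, 0, 1, -0.3, 0, -0.1, 0, 0, 0, 1, -0.3, 0, -0.1, 0, 0, 0, 1, -0.3, 0, -0.1, 0, 0, 0, 1, -0.3, 0, -0.1, 0, 0, 0, 1]'

```text
time_s: 39.1
tool_pos: [0.4826, -0.2619, 0.033]
tool_rot: [0.664, 0.748, 0.001, -0.011]
ft_force: [1.8, 17.0, 7.6]
grip_width: 0.004
```

The tool is held at the same place (0.1 mm) with the force rising, so this is the stop. I'll back off, rise and check both trays.

Call:
move_arm --motion '[1, 0, 0, 0, 0, 0, 1, 3, 0, 0, 0, 0, 0, 1, 5, 0, -2, 0, 0, 0, 1, 6, 0, -6, 0, 0, 0, 1, 6, 0, -10, 0, 0, 0, 1, 6, 0, -14, 0, 0, 0, 1, 6, 0, -18, 0, 0, 0, 1, 6, 0, -18, 0, 0, 0, 1]'

```text
time_s: 39.9
tool_pos: [0.4811, -0.2074, 0.2212]
tool_rot: [0.664, 0.748, 0.001, -0.004]
ft_force: [-0.1, 0.1, -0.1]
grip_width: 0.002
```

Run:
```python
from h import *
np.set_printoptions(precision=4,suppress=True)
s=arm.state();Et=ext('top');t=cams.get_image('top');cv2.imwrite('pics/top9.png',t);w=cams.get_image('wrist');cv2.imwrite('pics/w9.png',w)
Ew=ext('wrist',s);print(s['time_s'],s['tool_pos'],s['ft_force'])
for im,E,n in((t,Et,'top'),(w,Ew,'wrist')):
  for col in('red','blue'):
    for c in blobs(im,col,100):
        c=c[:,0,:];P=np.array([at(E,u,.03)[:2] for u in c]);
        print(n,col,len(c),'px',c.min(0),c.max(0),'bbox',P.min(0),P.max(0))
t0=cv2.imread('pics/top1.png');d=cv2.absdiff(t,t0).max(2)
for nm,(a,b,x,y) in dict(bottle=(105,150,265,300),bowl=(100,155,338,390),jar=(125,160,400,428)).items(): print(nm,'changed px',int((d[a:b,x:y]>50).sum()))
i=np.array([.121,-.993]);
print('expected blue rear mid',np.array([.4826,-.2619])+.011*i)
```

```text
39.9 [ 0.4811 -0.2074  0.2212] [-0.1453  0.0713 -0.142 ]
top red 315 px [131 166] [223 238] bbox [0.4772 0.2614] [0.6792 0.5059]
top blue 40 px [420 241] [433 256] bbox [ 0.439  -0.3132] [ 0.4794 -0.2778]
top blue 137 px [440 265] [508 273] bbox [ 0.3942 -0.513 ] [ 0.4181 -0.3298]
wrist blue 238 px [333 247] [407 291] bbox [ 0.5031 -0.3237] [ 0.5985 -0.2677]
wrist blue 228 px [230 247] [305 291] bbox [ 0.3872 -0.3425] [ 0.4716 -0.2749]
bottle changed px 0
bowl changed px 0
jar changed px 0
expected blue rear mid [ 0.4839 -0.2728]
```

```bash
python3 -c "
from cell import arm
print(arm.close_job())"
```

```text
the job is handed in; nothing more can be done
None
```

I slid both trays along the counter into the bay of their own colour, pushed them past the spring roller until they met the back stop, and handed the job in at about 40 s. I gripped each tray by its rear wall to drag it to the bay. From there I pushed it in with closed fingers in steps of 3–6 mm.

| | Red | Blue |
|---|---|---|
| Travel from first feeling the roller to the stop | about 22–24 mm | about 22 mm |
| Force at the stop | about 16 N | about 17 N |
| Rear edge in the last pictures | y ≈ 0.261, about where the fingers left it (0.264) | where the fingers left it, to a few mm |

- **Latching:** the catch and the buffer compression cannot be seen. That both trays are latched is inferred from the force pattern, the travel to the stop and the trays not moving back.
- **Bystanders:** the bottle, bowl and jar show no change in the top view.
- **Blue push:** it stalled once on the roller at about 19 N because the tool was also pressing down. Raising the tool 2–3 mm freed it.
- **Contact with the counter:** early in the red drag the tool briefly carried up to about 3 N of the tray's roughly 5 N weight. The tray probably stayed on the counter.
- **Last check:** I had used up the picture allowance, so I made the final check from measured pixels without looking at the pictures.

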